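# Set the trimmer's gauge to its marked stop

### The arm

A 7-joint arm with a two-finger parallel gripper is mounted at the origin on the work surface. World frame = base frame: x ahead of the robot, y to its left, z up, the work surface at z = 0. Lengths are in m, angles in rad, forces in N, time in s.
With the tool pointing down it reaches from about 0.425 to 0.925 m from the base axis. Payload 6.8 kg.
Tool frame: the origin (TCP) lies at the very end of the fingers, on their centre line; the grasp point (between the pads) lies 19 mm behind it; z points along the fingers, y is the line along which they close (so a half turn about z gives the same grasp; the last joint's range is limited). The gripper opens to 85 mm and grips with 20 to 120 N. Pads are 22 mm wide; open, the fingers measure 114 mm over their backs; the gripper's body (76 mm by 85 mm) begins 54 mm behind the grasp point. The pads swing forward as they close: fully open they stand 13 mm farther back than shut.
Start: joints at [-1.443, 0.477, 0.022, 1.555, -0.011, 1.109, -0.083], TCP at [0.158, 0.656, 0.231] pointing down, gripper open.
Joint ranges: [-2.96, 2.96], [-0.34, 2.1], [-1.41, 1.46], [0.24, 2.44], [-1.37, 4.51], [0.17, 1.92], [-2.96, 2.96]. Speed limits (rad/s): [2.39, 2.39, 3.14, 3.14, 3.14, 3.14, 3.14].

### API

Orientations are given as a rotation vector (axis times angle).
In Python, from bench import monitor, optics, r gives the robot as it stands.
- The arm moves only by the shell command python3 -m crank 'ROWS' [OPENING] [FORCE]. ROWS is JSON, a list of rows, each a list of 2 entries, a list of its own where there are three numbers: the shift along the tool's x, y, z in cm, then the turn, a rotation vector about the tool's x, y, z in rad. A call has 1 to 5 rows; each row shifts and turns the commanded pose from where the row before left it, along the tool's axes as they then stand; what a row does not reach is not made up. A row lasts 1/10 s, in which the tool goes at most 50 mm and 8.59 degrees, less where a joint would pass 70% of its speed; a pose out of reach is approached as far as the arm can. A call is refused whole if a number of a shift passes 5 or a number of a turn 0.15, either way. A call with a gripper value outside its range is refused whole. OPENING is the finger opening in cm, from 0 to 8.54, set as the call begins (- or left out, the last holds). The fingers move at their own pace and stop on an object; FORCE is the grip in N (left out, the last holds). Time passes only in rows, so rows that do not move let the fingers close. It gives the time, the measured TCP pose, the force, the opening and the grip force at its end, in the units of the state.
- monitor.get_obs(): the state, without advancing time (a new reading comes with each control period).
- optics.grab_frame(name): name is "scene" or "top" or "wrist"; returns (picture, depth): 400x640x3 uint8, red, green, blue; 400x640 float32, m along the optical axis (not along the pixel's ray), 0 where there is no reading.
- optics.camera_model(name): a dict with "vertical_fov" (degrees; the focal length in pixels is half the picture's height over the tangent of half this angle, whatever the lens; pixels are square), "cx", "cy" (the principal point, pixels), "R" (3x3) and "t" (3): a world point X has camera coordinates R X + t; the wrist camera has in their place "hand_eye" (4x4, takes a point from camera to tool coordinates, whose origin is the TCP and whose axes are the flange's). Camera axes: x right, y down, z forward; pixel columns grow to the right and rows downward; lengths in m; the calibration is good to about 2 mm. A picture is of the moment at which its call begins: read the wrist's pose just before it. camera_model takes no time and is no camera call.
- r.hand_in(): hands the job in; it is judged then, once.
The state is a dict: "clock": time; "joints": joint angles; "qvel": joint speeds; "tau": joint torques, N m; "tcp_pos": TCP position; "orientation": TCP orientation; "contact_force": force on the tool from outside, world axes, zero at the start; "moment": the same for the moment, N m; "grip_width": finger opening in m; "gripper_force": force on a finger pad.
Only numpy, scipy, OpenCV 4.12 (cv2) and the standard library are available. Lean on these libraries where they do the work, as an engineer would, in place of code of your own. Each camera call takes 0.05 s, during which the arm holds its last target. There are 200 camera calls.

### The job

Set the sliding gauge of the craft trimmer for the next batch: with a fingertip press the rubber pad in the middle of the gauge well down to free its grip on the rail, keep it pressed and push the gauge along the rail until it is right up against the stop that carries the diamond-shaped plate, then take the finger off so that the pad springs up and the gauge grips the rail there. Do not force the gauge along while its pad is up, pick nothing up, and leave the things lying around where they are.

Things in the scene. Friction and masses are not known exactly. Their poses are not given: they have to be found in the camera images.
- trimmer: the trimmer, fixed to the table: a grey board 240 mm (x) by 400 mm (y) by 16 mm thick with a shut guillotine blade along its +y edge (up to 42 mm high; its handle reaches 215 mm to -x at y = +217 mm); origin at the centre of the board's underside, z up. An aluminium rail 24 mm wide, 18 mm high and 340 mm long lies on the board along the board's y axis at board x = +30 mm.
- gauge_mid (a point): point on the rail's centre line in the middle of the gauge, 40 mm above the table; same axes as the trimmer. The gauge is a grey plastic carriage astride the rail, 60 mm long along the rail (y), 64 mm across it (x), its rim 50 mm above the table, with a 10 mm wide fence bar reaching 50 mm from it over the board to -x (its top 30 mm above the table).
- gauge (a joint): place of the gauge along the rail, m, 0 at the middle of the rail, growing towards the board's +y (the blade). With the pad pressed it slides with about 1.5 N of friction and some drag (4 N per m/s); with the pad up a friction brake holds it against about 10 N. It stays where it is left.
- pad_top (a point): centre of the upper face of the rubber pad, in the middle of the gauge, 58.5 mm above the table when up; same axes as the trimmer. The pad is 50 by 50 mm, with a 3 mm high ridge across it at each end (y = -22 and +22 mm), and stands 8.5 mm proud of the gauge's rim.
- pad (a joint): how far the pad is pressed down, m: 0 up, 0.008 fully down (firm end stop). Pressing it eases the brake bit by bit: it takes about 3.5 N per mm for the first 3.3 mm, where the brake lets go fully (12 N), and 14 N at the end. 4 to 8 mm down is quite free. It springs up again when let go.
- stop_diamond_mid (a point): middle of the marked stop, on the rail's centre line, 40 mm above the table; axes as the trimmer. A fixed aluminium block, 16 mm (y) by 44 mm (x), top at 44 mm (screw head to 50 mm), with a flat diamond-shaped plate, 45 mm from corner to corner, out on its +x side. It may be at either end of the gauge's way. The gauge touches it when the mid points are 38 mm apart.
- stop_plain_mid (a point): the same point of the other stop: the same block and screw head, without the plate; not the one wanted.
- tealight_a: tea light in an aluminium cup, 38 mm across, 16 mm high, on the board in front of the rail; origin under its centre
- tealight_b: a like tea light on the table beside the board; origin under its centre
- spool: small white reel, 28 mm across, 38 mm high, on the board in front of the rail; origin under its centre
- mug: glass mug, 72 mm across, 90 mm high, on the table at the board's +y side; origin under its centre, handle to its +y
- bowl: dark wooden bowl, 80 mm across, 38 mm high, beyond the board; origin under its centre
- plate: white plate, 170 mm across, 16 mm high, on the table at the board's -y side; origin under its centre
- scissors: scissors lying flat on the table beyond the board, about 160 mm long, 9 mm high; origin at the pivot, blades to its +x

How it is judged:
On the way, in this order (a step that is already met when the one before it is completed fails the run):
1. the pad is pressed (3 mm or more) with the gauge still where it began (within 8 mm) (value of joint pad above 0.003 m and distance of gauge_mid from where it was at the start of the episode below 0.008 m), for 0.05 s.
2. the gauge is up against the stop with the diamond plate (gap under 3.5 mm) (horizontal distance between gauge_mid and stop_diamond_mid below 0.0415 m), for 0.2 s.
At the end, for the whole second after the job is handed in: the gauge is against the stop with the diamond plate (gap under 3.5 mm), at rest, its pad up again (under 1 mm down), and no other thing is over 25 mm from where it began (horizontal distance between gauge_mid and stop_diamond_mid below 0.0415 m and value of joint pad below 0.001 m and velocity of joint gauge between -0.005 and 0.005 m/s and distance of each of tealight_a, tealight_b, spool, mug, bowl, plate, scissors from where it was at the start of the episode below 0.025 m); the robot touches nothing.
It fails at once if the gauge is forced along (faster than 15 mm/s) with its pad up (under 0.5 mm down) (value of joint pad below 0.0005 m and (velocity of joint gauge above 0.015 m/s or velocity of joint gauge below -0.015 m/s)).
It fails at once if one of the things lying around is moved by more than 25 mm (distance of any of tealight_a, tealight_b, spool, mug, bowl, plate, scissors from where it was at the start of the episode above 0.025 m).
It fails at once if one of the things lying around is picked up (raised 15 mm or more) (height (world z) of any of tealight_a, spool above 0.031 m or height (world z) of any of tealight_b, mug, bowl, plate, scissors above 0.015 m).
It also fails if it takes over 35 s, if anything falls off the work surface, if the arm or the gripper's body presses on something with over 40 N, if the wrist force passes 120 N, or if a joint passes its speed limit or range.

## Working session

There is one attempt and no reset: what is moved stays moved. The work goes in short steps, Python scripts to look and compute and a shell command to move; the robot and the scene stay as the last step left them, time stands still between calls to the robot, and variables do not carry over. Pictures are saved under pics/ and viewed, at most 10 in all, crops included, and the job is handed in when it is done.

```bash
mkdir -p pics
cat > h.py <<'E'
import numpy as np,cv2
from bench import monitor,optics,r
def grab(n,name):
    p,d=optics.grab_frame(n); cv2.imwrite(f'pics/{name}.png',p[:,:,::-1]); np.save(f'pics/{name}.npy',d); return p,d
def cloud(n,d):
    m=optics.camera_model(n); f=200/np.tan(np.radians(m['vertical_fov'])/2)
    v,u=np.mgrid[:400,:640]; c=np.stack([(u-m['cx'])/f*d,(v-m['cy'])/f*d,d],-1)
    return (c-np.array(m['t']))@np.array(m['R'])
E
python3 - <<'E'
from h import *
s=monitor.get_obs()
print({k:np.round(v,3) for k,v in s.items()})
print({k:np.round(v,3) for k,v in optics.camera_model('top').items()})
p,d=grab('top','top0'); p2,d2=grab('scene','scene0')
E
```

```text
{'clock': np.float64(0.0), 'joints': array([-1.443,  0.478,  0.022,  1.556, -0.011,  1.109, -0.083]), 'qvel': array([-0.001, -0.   , -0.   , -0.001,  0.   ,  0.   ,  0.001]), 'tau': array([ 0.0000e+00, -5.9645e+01,  1.6080e+00, -2.8120e+01,  1.2000e-02,
        1.0000e-02, -0.0000e+00]), 'tcp_pos': array([0.158, 0.656, 0.23 ]), 'orientation': array([-3.69e-01, -3.12e+00,  3.00e-03]), 'contact_force': array([ 0.614, -0.16 ,  0.116]), 'moment': array([ 0.043,  0.032, -0.015]), 'gripper_force': np.float64(0.0), 'grip_width': np.float64(0.085)}
{'vertical_fov': np.float64(55.957), 'cx': np.float64(322.463), 'cy': np.float64(206.06), 'R': array([[ 0.01 , -1.   ,  0.011],
       [-0.986, -0.012, -0.167],
       [ 0.167, -0.009, -0.986]]), 't': array([-0.014,  0.582,  1.111])}
```

View pics/top0.png

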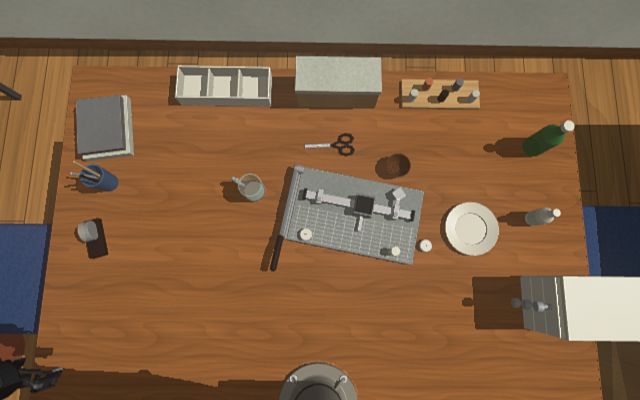

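View pics/scene0.png

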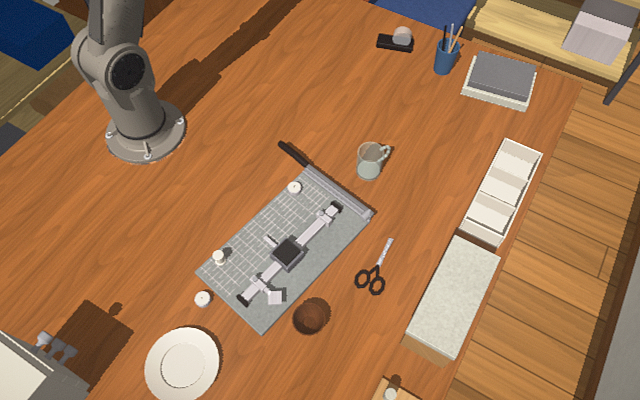

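The trimmer lies in front of the robot. In the top view the gauge pad is at (364,204), the diamond plate at (399,193) by the right-hand (-y) stop at about (391,208), and the plain stop at (315,196). The fence points down, towards the robot.

Run:
```python
from h import *
p=cv2.imread('pics/top0.png'); d=np.load('pics/top0.npy'); X=cloud('top',d)
cv2.imwrite('pics/crop.png',cv2.resize(p[155:275,270:440],None,fx=4.5,fy=4.5,interpolation=cv2.INTER_CUBIC))
box=np.zeros((400,640),bool); box[160:265,275:430]=1
z=X[...,2]
for lo,hi in [(0.01,0.022),(0.029,0.04),(0.041,0.047),(0.053,0.066)]:
    m=box&(z>lo)&(z<hi); print(lo,m.sum(),X[m].mean(0).round(4))
m=(box&(z>0.053)&(z<0.066)).astype('uint8')
n,l,st,c=cv2.connectedComponentsWithStats(m)
for i in range(1,n):
    if st[i,4]>15: print(st[i],X[l==i].mean(0).round(4),np.ptp(X[l==i],0).round(3))
m=box&(z>0.01)&(z<0.022); 
rc=cv2.minAreaRect(X[m][:,:2].astype('float32')*1000); print('board',rc,cv2.boxPoints(rc))
for u,v in [(315,196),(391,208),(399,193),(364,204),(306,194),(411,215),(350,203),(378,207)]: print(u,v,X[v,u].round(4))
```

```text
0.01 8080 [ 0.5567 -0.1122  0.0158]
0.029 1328 [ 0.592  -0.0535  0.0346]
0.041 281 [ 0.571  -0.0862  0.0436]
0.053 316 [ 0.5672 -0.145   0.058 ]
[355 195  19  19 266] [ 0.5873 -0.1351  0.0587] [0.057 0.055 0.012]
[391 247   9   9  42] [ 0.447  -0.228   0.0548] [0.024 0.025 0.006]
board ((600.6537475585938, -139.8732452392578), (451.99127197265625, 327.3031311035156), 79.0875244140625) [[ 397.17834  -330.80157 ]
 [ 718.563    -392.76306 ]
 [ 804.12915    51.055084]
 [ 482.7445    113.01657 ]]
315 196 [0.6166 0.0163 0.0349]
391 208 [ 0.5807 -0.2209  0.0387]
399 193 [ 0.6277 -0.2459  0.0435]
364 204 [ 0.589  -0.1345  0.0577]
306 194 [0.6226 0.0446 0.035 ]
411 215 [ 0.5602 -0.2839  0.0338]
350 203 [ 0.5955 -0.0934  0.0354]
378 207 [ 0.5835 -0.1805  0.0382]
```

View pics/crop.png

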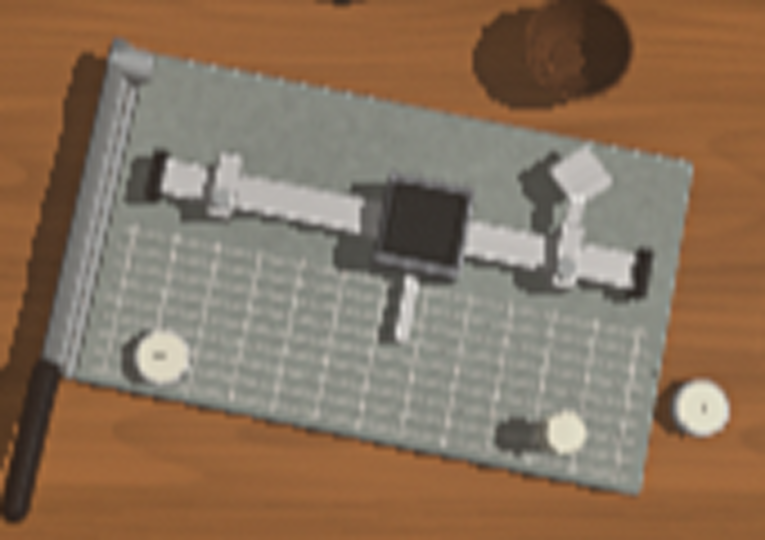

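The crop shows the diamond-plate stop at about (570,250) in the crop, the gauge pad at (425,222) and the plain stop at (225,185). The way between gauge and stop is clear. Next I fit the rail and work out the travel.

```bash
cat >> h.py <<'E'
def rel(w):
    from scipy.spatial.transform import Rotation as R
    s=monitor.get_obs(); M=R.from_rotvec(s['orientation']).as_matrix()
    return M.T@(np.array(w)-s['tcp_pos'])*100, M
E
python3 - <<'E'
from h import *
d=np.load('pics/top0.npy'); X=cloud('top',d); z=X[...,2]
P=X[150:270,275:430].reshape(-1,3); g=np.array([.5873,-.1351]); a=.188
for k in range(4):
    yb=np.array([np.sin(a),np.cos(a)]); xb=np.array([np.cos(a),-np.sin(a)])
    q=(P[:,:2]-g)@np.c_[xb,yb]
    m=(P[:,2]>.0305)&(P[:,2]<.038)&(abs(q[:,0])<.02)&(abs(q[:,1])>.035)&(abs(q[:,1])<.22)
    c=np.polyfit(q[m,1],q[m,0],1); a+=np.arctan(c[0])
print('yaw',-a,'off',c[1],m.sum(), q[m,1].min(),q[m,1].max())
# high things along the rail, incl. stops
for lo,hi in [(-.2,-.04),(.04,.2)]:
    m=(P[:,2]>.0395)&(P[:,2]<.056)&(abs(q[:,0])<.024)&(q[:,1]>lo)&(q[:,1]<hi)
    print('stop',np.median(q[m],0),np.percentile(q[m,1],[5,95]),m.sum(),P[m].mean(0))
m=(P[:,2]>.053)&(abs(q[:,0])<.035)&(abs(q[:,1])<.04); e=np.percentile(q[m],[2,98],axis=0); print('pad',e,e.mean(0))
c=g+xb*e.mean(0)[0]+yb*e.mean(0)[1]; print(c,yb)
v,M=rel([*c,.13]); print(v.round(2)); print(M.round(4)); print('turn z', (M.T@np.array([*yb,0])).round(4))
E
```

```text
yaw -0.19214664020241323 off -9.054905166464267e-05 554 -0.15951002499326639 0.1932902979386022
stop [ 0.00045329 -0.10110874] [-0.11043099 -0.09335307] 79 [ 0.56811051 -0.23518585  0.04449316]
stop [0.00097577 0.14011221] [0.13256073 0.18369625] 77 [0.61475112 0.00391518 0.0447532 ]
pad [[-0.02339214 -0.02400784]
 [ 0.02442064  0.02440903]] [0.00051425 0.00020059]
[ 0.58784309 -0.1350013 ] [0.19096646 0.98159656]
[-60.31 -66.83  10.16]
[[-9.723e-01  2.336e-01 -2.000e-04]
 [ 2.336e-01  9.723e-01 -1.600e-03]
 [-1.000e-04 -1.600e-03 -1.000e+00]]
turn z [ 0.0436  0.999  -0.0016]
```

```bash
python3 -m crank '[[[-4,-2.9,0],[0,0,0]],[[-4,-2.9,0],[0,0,0]],[[-4,-2.9,0],[0,0,0]],[[-4,-2.9,0],[0,0,0]],[[-4,-2.9,0],[0,0,0]]]' 0 40
python3 -m crank '[[[-3.3,-3.7,0],[0,0,0]],[[-3.3,-3.7,0],[0,0,0]],[[-3.3,-3.7,0],[0,0,0]],[[-3.3,-3.7,0],[0,0,0]],[[-3.3,-3.7,0],[0,0,0]]]'
```

```text
clock: 0.6
tcp_pos: [0.3192, 0.4667, 0.231]
orientation: [-0.369, -3.12, 0.001]
contact_force: [1.2, 0.9, -0.1]
grip_width: 0.0126
gripper_force: 0.0
clock: 1.1
tcp_pos: [0.4359, 0.2482, 0.2312]
orientation: [-0.369, -3.12, -0.0]
contact_force: [-0.1, 0.2, -0.4]
grip_width: 0.0
gripper_force: 0.0
```

```bash
python3 -m crank '[[[-2.4,-3.4,0],[0,0,0]],[[-2.4,-3.4,0],[0,0,0]],[[-2.4,-3.4,1],[0,0,0]],[[-2.4,-3.4,1],[0,0,0]],[[-2.4,-3.4,1],[0,0,0]]]'
python3 -m crank '[[[-2.4,-3.4,1],[0,0,0]],[[-2.4,-3.4,1],[0,0,0]],[[-2.4,-3.4,1],[0,0,0]],[[-2.4,-3.4,0],[0,0,0]],[[-2.2,-3.2,0],[0,0,-0.044]]]'
python3 -m crank '[[[0,0,0],[0,0,0]],[[0,0,0],[0,0,0]]]'
python3 - <<'E'
from h import *
v,M=rel([.5878,-.1350,.08]); print(v,M.round(4))
s=monitor.get_obs(); p,d=grab('wrist','w1'); m=optics.camera_model('wrist'); H=np.array(m['hand_eye']); print(H.round(3))
f=200/np.tan(np.radians(m['vertical_fov'])/2)
V,U=np.mgrid[:400,:640]; c=np.stack([(U-m['cx'])/f*d,(V-m['cy'])/f*d,d],-1)@H[:3,:3].T+H[:3,3]
W=c@M.T+s['tcp_pos']; k=(W[...,2]>.053)&(W[...,2]<.066)&(d>0)&(np.hypot(W[...,0]-.588,W[...,1]+.135)<.05)
yb=np.array([.19097,.9816]);xb=np.array([.9816,-.19097])
q=(W[k][:,:2]-[.5878,-.135])@np.c_[xb,yb]; print('pad rel',np.percentile(q,[2,98],axis=0),k.sum(),np.median(W[k][:,2]))
E
```

```text
clock: 1.6
tcp_pos: [0.5126, 0.0553, 0.2009]
orientation: [-0.369, -3.12, -0.0]
contact_force: [0.7, -0.0, -0.4]
grip_width: 0.0
gripper_force: 0.0
clock: 2.1
tcp_pos: [0.5879, -0.1358, 0.1704]
orientation: [-0.3, -3.126, 0.0]
contact_force: [0.3, 0.2, 0.0]
grip_width: 0.0001
gripper_force: 0.0
clock: 2.3
tcp_pos: [0.5875, -0.135, 0.1707]
orientation: [-0.305, -3.126, 0.0]
contact_force: [-0.4, 0.9, 0.1]
grip_width: -0.0002
gripper_force: 0.0
[-0.0410587   0.01031793  9.07216545] [[-9.812e-01  1.931e-01 -1.100e-03]
 [ 1.931e-01  9.812e-01 -0.000e+00]
 [ 1.100e-03 -3.000e-04 -1.000e+00]]
[[ 0.001 -0.959 -0.283  0.072]
 [ 1.     0.001  0.001 -0.   ]
 [-0.    -0.283  0.959 -0.142]
 [ 0.     0.     0.     1.   ]]
pad rel [[-0.02188514 -0.02373466]
 [ 0.02537331  0.02318426]] 2994 0.05809217825898961
```

View pics/w1.png

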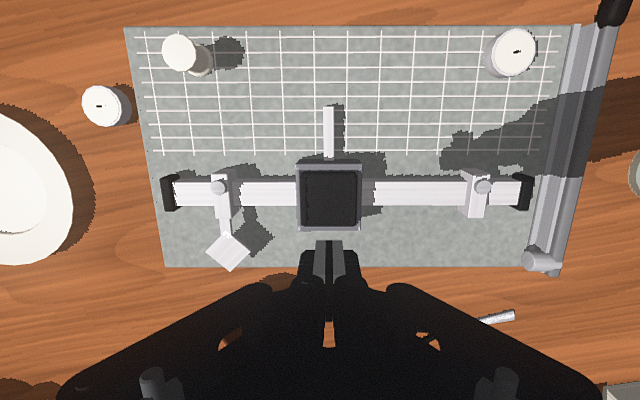

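The wrist view shows the shut fingers directly in line with the pad (centre about (330,197)). The diamond stop is on the left at (222,188), and the way to it is clear. Now I go down.

```bash
python3 -m crank '[[[0,0,3],[0,0,0]],[[0,0,3],[0,0,0]],[[0,0,3],[0,0,0]],[[0,0,1],[0,0,0]],[[0,0,0.6],[0,0,0]]]'
python3 -m crank '[[[0,0,0.2],[0,0,0]],[[0,0,0.2],[0,0,0]],[[0,0,0.1],[0,0,0]],[[0,0,0.1],[0,0,0]],[[0,0,0],[0,0,0]]]'
```

```text
clock: 2.85
tcp_pos: [0.5874, -0.1325, 0.0646]
orientation: [-0.298, -3.126, -0.001]
contact_force: [0.4, -0.6, 0.7]
grip_width: -0.0001
gripper_force: 0.0
clock: 3.35
tcp_pos: [0.5881, -0.1341, 0.0597]
orientation: [0.301, 3.127, 0.0]
contact_force: [0.3, 0.4, -0.6]
grip_width: 0.0001
gripper_force: 0.0
```

```bash
python3 -m crank '[[[0,0,0.15],[0,0,0]],[[0,0,0.15],[0,0,0]],[[0,0,0.15],[0,0,0]],[[0,0,0.1],[0,0,0]],[[0,0,0],[0,0,0]]]'
```

```text
clock: 3.85
tcp_pos: [0.5884, -0.1342, 0.0549]
orientation: [0.301, 3.126, 0.001]
contact_force: [-3.3, 0.7, 11.3]
grip_width: -0.0003
gripper_force: 5.7
```

```bash
python3 -m crank '[[[0,0,0.15],[0,0,0]],[[0,0,0.1],[0,0,0]],[[0,0,0],[0,0,0]],[[0,0,0],[0,0,0]]]'
```

```text
clock: 4.25
tcp_pos: [0.5884, -0.1342, 0.0526]
orientation: [0.301, 3.126, 0.001]
contact_force: [-2.3, 1.2, 12.7]
grip_width: 0.0
gripper_force: 6.3
```

```bash
python3 -m crank '[[[0,-0.2,0],[0,0,0]],[[0,-0.4,0],[0,0,0]],[[0,-0.5,0],[0,0,0]],[[0,-0.5,0],[0,0,0]],[[0,-0.5,0],[0,0,0]]]'
python3 -m crank '[[[0,-0.5,0],[0,0,0]],[[0,-0.5,0],[0,0,0]],[[0,-0.5,0],[0,0,0]],[[0,-0.4,0],[0,0,0]],[[0,-0.4,0],[0,0,0]]]'
```

```text
clock: 4.75
tcp_pos: [0.5844, -0.1544, 0.0526]
orientation: [0.3, 3.126, 0.002]
contact_force: [-2.3, 3.3, 12.1]
grip_width: -0.0
gripper_force: 6.3
clock: 5.25
tcp_pos: [0.58, -0.1771, 0.0526]
orientation: [0.301, 3.126, 0.002]
contact_force: [-3.3, 2.2, 11.7]
grip_width: 0.0002
gripper_force: 6.3
```

44 mm of about 63 mm done, and the drag looks right for a sliding gauge.

```bash
python3 -m crank '[[[0,-0.4,0],[0,0,0]],[[0,-0.4,0],[0,0,0]],[[0,-0.3,0],[0,0,0]],[[0,-0.3,0],[0,0,0]],[[0,-0.2,0],[0,0,0]]]'
python3 -m crank '[[[0,-0.2,0],[0,0,0]],[[0,-0.2,0],[0,0,0]],[[0,-0.1,0],[0,0,0]],[[0,0,0],[0,0,0]]]'
python3 - <<'E'
from h import *
p,d=grab('wrist','w2')
E
```

```text
clock: 5.75
tcp_pos: [0.5769, -0.193, 0.0527]
orientation: [0.301, 3.126, 0.001]
contact_force: [-3.5, 1.5, 12.2]
grip_width: 0.0001
gripper_force: 6.3
clock: 6.15
tcp_pos: [0.5764, -0.196, 0.0525]
orientation: [0.299, 3.127, 0.004]
contact_force: [-2.6, 5.4, 12.5]
grip_width: 0.0
gripper_force: 6.3
```

View pics/w2.png

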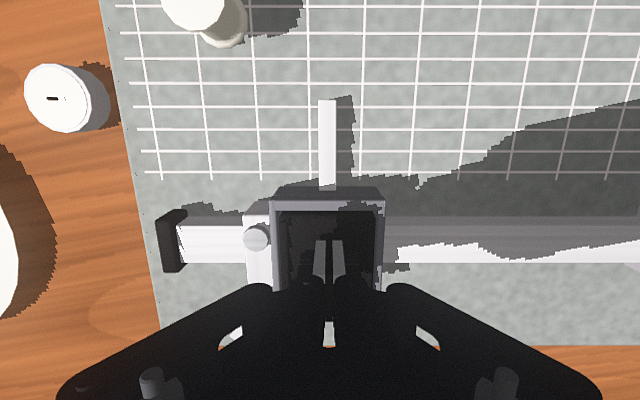

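The wrist view shows the gauge's left edge at column 272 touching the stop (245–272). The TCP held 63 mm of travel while the sideways force rose to 5.4 N, so the gauge is against the stop. I hold briefly, then lift straight up.

```bash
python3 -m crank '[[[0,0,0],[0,0,0]],[[0,0,0],[0,0,0]],[[0,0,0],[0,0,0]],[[0,0,0],[0,0,0]]]'
python3 -m crank '[[[0,0,-0.2],[0,0,0]],[[0,0,-0.3],[0,0,0]],[[0,0,-0.5],[0,0,0]],[[0,0,-1],[0,0,0]],[[0,0,-2],[0,0,0]]]'
python3 -m crank '[[[0,0,-3],[0,0,0]],[[0,0,-3],[0,0,0]],[[0,0,-3],[0,0,0]],[[0,0,0],[0,0,0]],[[0,0,0],[0,0,0]]]'
python3 - <<'E'
from h import *
p,d=grab('wrist','w3'); s=monitor.get_obs(); v,M=rel([0,0,0]); m=optics.camera_model('wrist'); H=np.array(m['hand_eye'])
f=200/np.tan(np.radians(m['vertical_fov'])/2)
V,U=np.mgrid[:400,:640]; c=np.stack([(U-m['cx'])/f*d,(V-m['cy'])/f*d,d],-1)@H[:3,:3].T+H[:3,3]
W=c@M.T+s['tcp_pos']
yb=np.array([.19097,.9816]);xb=np.array([.9816,-.19097])
q=(W[...,:2]-[.5878,-.135])@np.c_[xb,yb]; z=W[...,2]
k=(z>.053)&(z<.066)&(abs(q[...,0])<.04)&(abs(q[...,1]+.06)<.05)&(d>0)
print('pad',np.percentile(q[k],[2,98],axis=0),np.median(z[k]))
k=(z>.041)&(z<.047)&(abs(q[...,0])<.023)&(q[...,1]<-.09)&(q[...,1]>-.14)&(d>0)
print('stop',np.percentile(q[k],[2,98],axis=0),s['contact_force'])
E
```

```text
clock: 6.6
tcp_pos: [0.5764, -0.196, 0.0525]
orientation: [0.299, 3.127, 0.004]
contact_force: [-1.9, 5.7, 12.7]
grip_width: -0.0001
gripper_force: 6.3
clock: 7.1
tcp_pos: [0.5743, -0.1979, 0.0907]
orientation: [-0.301, -3.124, 0.0]
contact_force: [0.1, -0.5, -0.6]
grip_width: 0.0001
gripper_force: 0.0
clock: 7.6
tcp_pos: [0.5757, -0.1983, 0.1821]
orientation: [0.301, 3.126, -0.0]
contact_force: [-0.4, -0.1, -0.6]
grip_width: -0.0002
gripper_force: 0.0
pad [[-0.02281342 -0.0862906 ]
 [ 0.02469639 -0.03928551]] 0.057016095499995006
stop [[-0.01980142 -0.10813294]
 [ 0.02215547 -0.09324443]] [ 0.22327286 -0.11596336 -0.09415692]
```

View pics/w3.png

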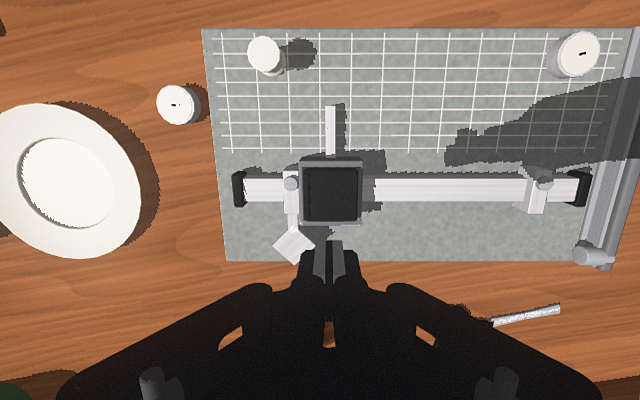

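The gauge (pad at (330,195)) sits against the diamond stop at (291,190), with mid points about 38 mm apart. The finger is clear and nothing else has moved.

```bash
python3 -c "
from bench import r
print(r.hand_in())"
```

```text
the job is handed in; nothing more can be done
None
```

The job is handed in: the gauge was slid about 63 mm with its pad pressed and now sits against the diamond-plate stop (mid points measured about 38 mm apart), with the finger lifted clear and the pad looking sprung up (about 57 mm high by the last depth picture, against 58.5 mm nominal).

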